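# Take a lacquered wheel off the drying rod and stand it in the cradle

## Task

Slide the yellow wheel along the drying rod and off its open end, gently: the lacquer in its bore marks easily, so do not press it hard against the rod as it slides (no more than about 8 N). Then set it down softly on its rim in the slot of the green cradle, let go, and leave everything else where it is.

Things in the scene. Friction and masses are not known exactly. Their poses are not given: they have to be found in the camera images.
- yellow_wheel: yellow lacquered wooden wheel, 50 mm in diameter and 22 mm thick, plain bore 20 mm in diameter; origin at its centre, own x along the bore axis (either way round is the same); 35 to 70 g. It hangs loose on the rod at the start, its bore's top resting on the rod (centre about 2 mm below the rod's axis), and may hang up to 6 degrees askew to the rod
- stand: drying stand fixed to the table: dark steel base plate (150 x 110 x 14 mm) and a round post 20 mm thick with a grey swivel clamp on top (36 mm thick, up to z = 156 mm) that holds the rod by its near end. Origin on the post's axis at table height, z up; own x is the NOMINAL direction of the rod, from the post to the open end
- rod_root (a point): point on the post's axis, 140 mm up. Level rigid steel rod, 16 mm thick, at this height; open end 180 mm from the post. Its inner half passes up to 6 mm beside this point and points up to 11 degrees left or right of the stand's x; the outer half, from 85 mm out, is knocked sideways by up to 10 degrees more, left or right. Its line is not reported: feel for it (the bore has 2 mm of play)
- red_wheel: red wheel of the same size lying flat on the table, origin at the centre of its underside; bystander
- green_cradle: the goal: green painted slotted block, 60 mm along own x, 110 along y, fixed. Origin at the centre of its underside, z up. Slab top at z = 12 mm; two side plates (40 mm long in y, up to z = 26) leave a slot 29 mm wide in x; cork ridges at y = +-14 to +-20 mm (up to z = 16) stop rolling. A seated wheel stands in the middle, bore axis along own x, centre at z = 37 mm
- grey_cradle: same as the green cradle but grey; taken by the brown wheel. Its place and the green one's may be swapped
- brown_wheel: brown wheel, 50 mm in diameter and 22 mm thick, plain bore 20 mm in diameter; origin at its centre, own x along the bore axis (either way round is the same), standing in the grey cradle; leave it there
- sanding_block: yellow sanding block lying on the table, 105 x 62 x 34 mm, origin at the centre of its underside; bystander
- tape_roll: beige tape roll lying flat, 100 mm in diameter, 24 mm high, origin at the centre of its underside; bystander
- filler_tin: white tin standing, 76 mm in diameter, 85 mm high, origin at the centre of its underside; bystander
- brush: paint brush lying on the table, 190 mm long, along own x; bystander
- filling_knife: filling knife lying on the table, 200 mm long, along own x; bystander
Not all that is in view belongs to the job. Leave any blue or turquoise look-alike of the yellow_wheel alone.

How it is judged:
By the outcome, as a careful person would: the job done as asked, in the order asked, and still so for the second after the job is handed in, with the robot touching nothing.
It also fails if it takes over 72 s, if anything falls off the work surface, if the arm or the gripper's body presses on something with over 40 N, if the wrist force passes 120 N, or if a joint passes its speed limit or range.

## Robot

A 6-joint arm with a two-finger parallel gripper is mounted at the origin on the work surface. World frame = base frame: x ahead of the robot, y to its left, z up, the work surface at z = 0. Lengths are in m, angles in rad, forces in N, time in s.
With the tool pointing down it reaches from about 0.25 to 0.775 m from the base axis. Payload 4 kg.
Tool frame: the origin (TCP) lies where the fingers leave the gripper's body, on its centre line; the fingertips stand 97 mm ahead of it and the grasp point (between the pads) lies 78 mm ahead of it; z points along the fingers, x is the direction in which the jaws open and shut, and the axes are right-handed (so a half turn about z gives the same grasp; the last joint's range is limited). The gripper opens to 94 mm and grips with 3 to 60 N. Pads are 16 mm wide; open, the fingers measure 119 mm over their backs; the gripper's body (75 mm by 177 mm) begins 78 mm behind the grasp point.
Start: joints at [1.201, 0.087, 1.371, -0, 1.684, -0.103], TCP at [0.145, 0.531, 0.303] pointing down, gripper open.
Joint ranges: [-3.1, 3.1], [-0.76, 2.03], [0.27, 2.55], [-1.08, 4.22], [0.17, 2.65], [-2.57, 2.57]. Speed limits (rad/s): [2.79, 2.79, 3.14, 3.14, 3.14, 3.14].

## Interface

Orientations are given as [roll, pitch, yaw] about the fixed x, y, z axes, in that order (R = Rz(yaw) Ry(pitch) Rx(roll)).
In Python, from bench import * gives the robot as it stands.
- The arm moves only by the tool jog_arm, never from a script. Its argument "moves" is a list of rows, each a list of 7 numbers: the turn, a rotation vector about the world's x, y, z in rad, then the shift along the world's x, y, z in mm, then the finger opening in mm, from 0 to 94. In form: [[rx, ry, rz, tx, ty, tz, fingers], ...]. A call has 1 to 12 rows; each row shifts and turns the commanded pose from where the row before left it; what a row does not reach is not made up. A row lasts 1/8 s, in which the tool goes at most 62.5 mm and 10.7 degrees, less where a joint would pass 70% of its speed; a pose out of reach is approached as far as the arm can. A call is refused whole if a number of a shift passes 62.5 or a number of a turn 0.188, either way. A call with a gripper value outside its range is refused whole. The fingers move at their own pace and stop on an object; the grip force is fixed at half the most. Time passes only in rows, so rows that do not move let the fingers close. It gives the time, the measured TCP pose, the force and the opening at its end, in the units of the state.
- get_obs(): the state, without advancing time (a new reading comes with each control period).
- snapshot(name): name is "side" or "top"; returns the picture (384x512x3 uint8, red, green, blue); there is no depth.
- get_calibration(name): a dict with "camera_matrix" (3x3 intrinsics, pixels), "R" (3x3) and "t" (3): a world point X has camera coordinates R X + t. Camera axes: x right, y down, z forward; pixel columns grow to the right and rows downward; lengths in m; the calibration is good to about 2 mm. A picture is of the moment at which its call begins. get_calibration takes no time and is no camera call.
- close_job(): hands the job in, once; it reports no verdict.
Trained networks look in the newest picture that a camera, given by its name, has taken for a name from the list of things; names that differ only in an ending like _2 or _b are one class to them, and where a whole thing is asked for, a point or a joint stands for the part that bears it (a point fixed in the world has none). Each returns a list of dicts, best first, with "conf" (0 to 1); they miss things now and then, are a little off and sometimes report something else, mostly with a low value. They report only what shows in the picture. A call takes as long as a camera call. They do not tell look-alikes from the thing itself.
- look_for(label, camera): "bbox" ([left, top, right, bottom] in pixels, round what is visible of it).
The state is a dict: "time": time; "joint_positions": joint angles; "qvel": joint speeds; "joint_torque": joint torques, N m; "tool_pos": TCP position; "ee_rot": TCP orientation; "wrist_force": force on the tool from outside, world axes, zero at the start; "wrist_torque": the same for the moment, N m; "width": finger opening in m.
Only numpy, scipy, OpenCV 4.12 (cv2) and the standard library are available. Lean on these libraries where they do the work, as an engineer would, in place of code of your own. Each camera call takes 0.05 s, during which the arm holds its last target.

## Working session

There is one attempt and no reset: what is moved stays moved. The work goes in short steps, Python scripts to look and compute and a tool call to move; the robot and the scene stay as the last step left them, time stands still between calls to the robot, and variables do not carry over. Pictures are saved under pics/ and viewed, and the job is handed in when it is done.

Besides the shell and the picture viewer there is one more tool, called after ">>>" as name(argument=value, ...) on one line, values as JSON. jog_arm: Moves the arm, as the interface text tells. Its arguments: {"type":"object","properties":{"moves":{"type":"array","items":{"type":"array","items":{"type":"number"}}}},"required":["moves"]}

```bash
ls; mkdir -p pics
python3 - <<'E'
from bench import *
import cv2, numpy as np
for n in ("side","top"):
    im=snapshot(n); cv2.imwrite(f"pics/{n}0.png",cv2.cvtColor(im,cv2.COLOR_RGB2BGR))
    c=get_calibration(n); print(n,np.round(c["camera_matrix"],1).tolist(),np.round(c["R"],4).tolist(),np.round(c["t"],4).tolist(), "cam pos",-np.array(c["R"]).T@np.array(c["t"]))
    for l in ["yellow_wheel","stand","green_cradle","grey_cradle","red_wheel","brown_wheel"]:
        print(l,[(np.round(d["bbox"]).tolist(),round(d["conf"],2)) for d in look_for(l,n)])
print(get_obs())
E
```

```text
pics
side [[371.6, 0.0, 253.5], [0.0, 371.6, 188.8], [0.0, 0.0, 1.0]] [[-0.9967, -0.0813, -0.005], [-0.0442, 0.5918, -0.8048], [0.0685, -0.8019, -0.5935]] [0.588, 0.1378, 1.0013] cam pos [0.52359267 0.76927354 0.70813726]
yellow_wheel [([261.0, 252.0, 291.0, 276.0], 0.79), ([249.0, 252.0, 260.0, 275.0], 0.71), ([200.0, 312.0, 224.0, 333.0], 0.7)]
stand [([244.0, 288.0, 300.0, 355.0], 0.56)]
green_cradle [([255.0, 169.0, 294.0, 187.0], 0.96), ([188.0, 187.0, 219.0, 210.0], 0.56)]
grey_cradle [([243.0, 284.0, 301.0, 357.0], 0.66), ([251.0, 202.0, 288.0, 220.0], 0.59)]
red_wheel [([308.0, 251.0, 327.0, 271.0], 0.73), ([241.0, 284.0, 298.0, 355.0], 0.55)]
brown_wheel [([259.0, 194.0, 281.0, 208.0], 0.6)]
top [[403.4, 0.0, 262.4], [0.0, 403.4, 196.2], [0.0, 0.0, 1.0]] [[0.0148, -0.9999, -0.0032], [-0.9901, -0.0142, -0.1397], [0.1396, 0.0052, -0.9902]] [-0.0782, 0.5987, 1.1178] cam pos [ 0.43791289 -0.07552558  1.19025482]
yellow_wheel [([309.0, 198.0, 337.0, 242.0], 0.69), ([131.0, 209.0, 149.0, 233.0], 0.64), ([121.0, 168.0, 139.0, 189.0], 0.6), ([182.0, 202.0, 199.0, 206.0], 0.57)]
stan
[... 199 characters left out ...]
wheel []
{'time': 0.7, 'joint_positions': array([ 1.20090574e+00,  8.71409143e-02,  1.37066892e+00, -1.06551476e-05,
        1.68359442e+00, -1.03081658e-01]), 'qvel': array([-1.82042001e-05,  1.54301640e-03, -9.24218498e-04,  4.27218216e-04,
        9.45423680e-04,  8.45795557e-04]), 'joint_torque': array([-1.20999168e-03, -3.39910376e+01, -3.02515626e+01,  7.15960306e-02,
        2.35211255e-02,  1.78164896e-05]), 'tool_pos': array([0.14501137, 0.53055046, 0.30275399]), 'ee_rot': array([ 3.14156274e+00, -1.86306241e-04,  1.30398620e+00]), 'wrist_force': array([0.23827386, 0.38136397, 0.0183323 ]), 'wrist_torque': array([-0.01951655, -0.00292825, -0.01082133]), 'width': 0.09436692343206965}
```

Run:
```python
import cv2
for n in("side","top"):
    im=cv2.imread(f"pics/{n}0.png"); cv2.imwrite(f"pics/{n}0b.png",cv2.resize(im,(768,576),interpolation=cv2.INTER_CUBIC))
```

```text
(no output)
```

View pics/side0b.png

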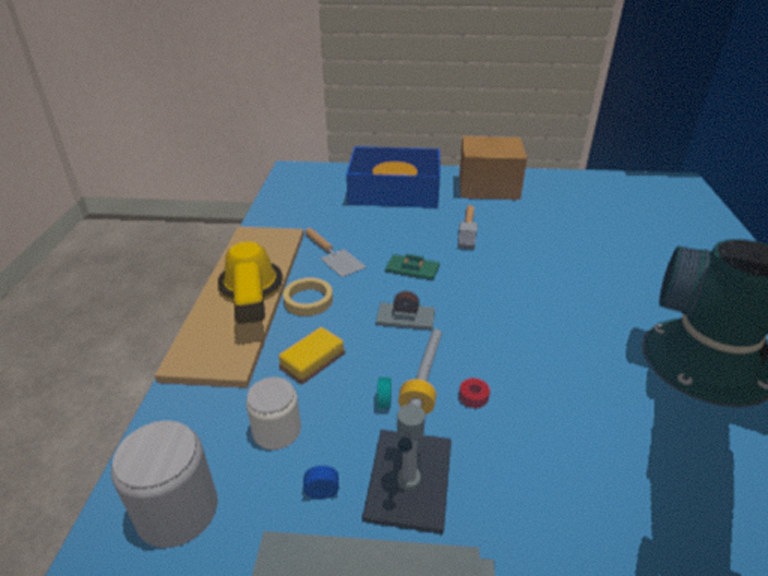

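View pics/top0b.png

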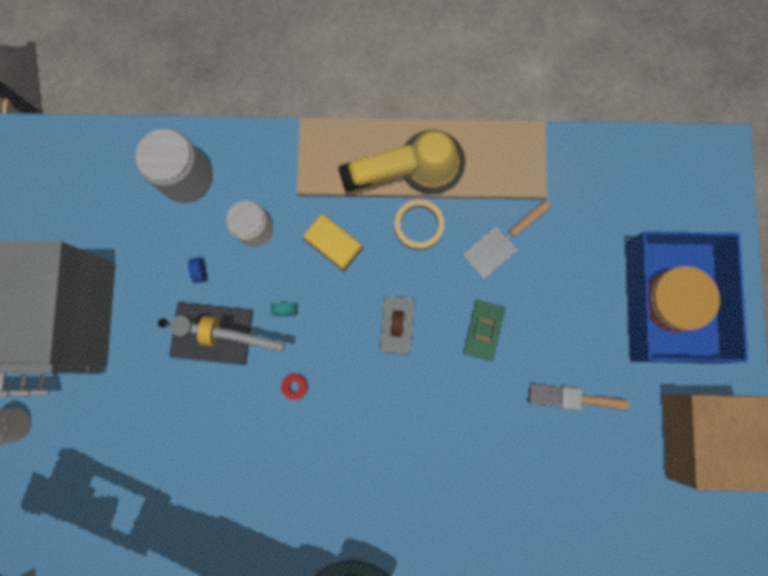

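Run:
```python
import cv2
im=cv2.imread("pics/top0.png"); cv2.imwrite("pics/top0c.png",cv2.resize(im[190:260,100:200],(800,560),interpolation=cv2.INTER_CUBIC))
cv2.imwrite("pics/top0d.png",cv2.resize(im[190:250,245:345],(800,480),interpolation=cv2.INTER_CUBIC))
im=cv2.imread("pics/side0.png"); cv2.imwrite("pics/side0c.png",cv2.resize(im[160:360,180:340],(480,600),interpolation=cv2.INTER_CUBIC))
cv2.imwrite("pics/side0d.png",cv2.resize(im[210:310,230:330],(600,600),interpolation=cv2.INTER_CUBIC))
```

```text
(no output)
```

View pics/top0c.png

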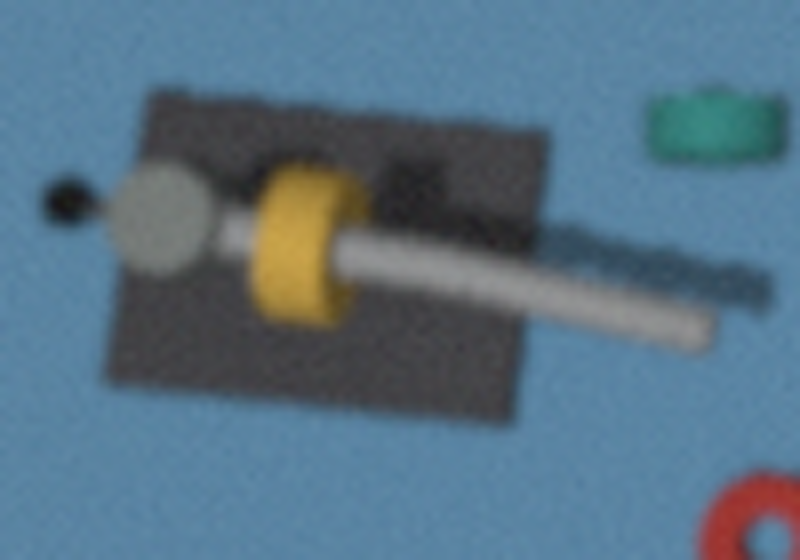

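View pics/top0d.png

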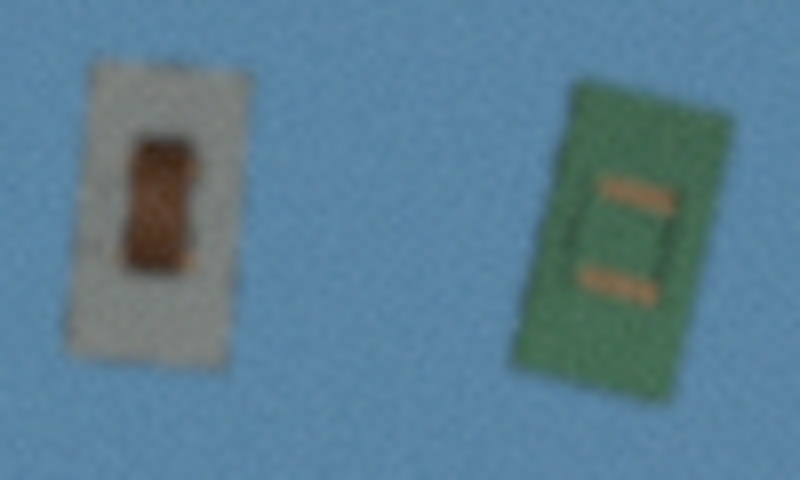

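View pics/side0d.png

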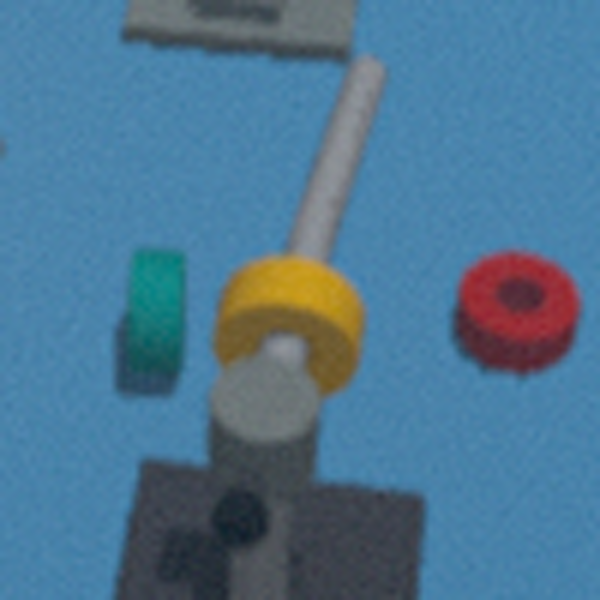

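```bash
cat > h.py <<'E'
from bench import *
import numpy as np, cv2
def bp(n,u,v,z):
    c=get_calibration(n);K=np.array(c["camera_matrix"]);R=np.array(c["R"]);t=np.array(c["t"])
    d=R.T@np.linalg.inv(K)@np.array([u,v,1.]);o=-R.T@t
    return o+d*(z-o[2])/d[2]
def pj(n,X):
    c=get_calibration(n);p=np.array(c["R"])@np.array(X)+np.array(c["t"]);q=np.array(c["camera_matrix"])@p;return q[:2]/q[2]
def save(n,name,box,s):
    im=snapshot(n);cv2.imwrite(f"pics/{name}_full.png",cv2.cvtColor(im,cv2.COLOR_RGB2BGR))
    l,t,r,b=box;cv2.imwrite(f"pics/{name}.png",cv2.resize(cv2.cvtColor(im[t:b,l:r],cv2.COLOR_RGB2BGR),None,fx=s,fy=s,interpolation=cv2.INTER_CUBIC));return im
E
python3 - <<'E'
from h import *
im=cv2.cvtColor(cv2.imread("pics/top0.png"),cv2.COLOR_BGR2RGB).astype(float)
R=cv2.resize(im[...,0],None,fx=8,fy=8,interpolation=cv2.INTER_CUBIC)
P=[]
for u in [128.5,129.5,130]+list(np.arange(144.5,189,2)):
    col=R[int((205)*8):int(245*8),int(u*8+4)]
    v0=205+np.arange(len(col))/8-0.4375
    b=col[(v0>205)]
    m=col>112
    # largest run
    idx=np.where(m)[0]
    if len(idx)==0: continue
    runs=np.split(idx,np.where(np.diff(idx)>1)[0]+1); r=max(runs,key=len)
    v=v0[r].mean(); X=bp("top",u,v,0.140); P.append(X); print(u,round(v,2),round(len(r)/8,1),np.round(X*1000,1))
row=im[233:236].mean(0)
print(np.round(im[231,185:194,0]),np.round(im[232,185:194,0]))
for nm,(u,v,z) in dict(clamp=(100+162/8,190+217/8,.156),pA=(100+155/8,190+97/8,.014),pB=(100+547/8,190+130/8,.014),pC=(100+515/8,190+422/8,.014),pD=(100+108/8,190+382/8,.014),
  gA=(245+578/8,190+80/8,.012),gB=(245+735/8,190+117/8,.012),gC=(245+672/8,190+403/8,.012),gD=(245+515/8,190+370/8,.012),c1=(245+638/8,190+194/8,.016),c2=(245+618/8,190+287/8,.016),
  wtop_l=(100+285/8,190+245/8,.163),end=(100+712/8,190+330/8,.14)).items(): print(nm,np.round(bp("top",u-.44,v-.44,z)*1000,1))
E
```

```text
128.5 218.81 4.4 [521.3 278.8 140. ]
129.5 218.81 4.6 [521.4 276.1 140. ]
130 219.06 5.1 [520.7 274.8 140. ]
144.5 221.44 5.1 [515.1 236.6 140. ]
146.5 221.88 4.5 [514.  231.3 140. ]
148.5 222.25 5.0 [513.1 226.  140. ]
150.5 222.56 4.9 [512.4 220.7 140. ]
152.5 222.81 4.6 [511.8 215.5 140. ]
154.5 223.31 4.9 [510.6 210.2 140. ]
156.5 223.75 4.8 [509.5 204.9 140. ]
158.5 224.25 4.8 [508.3 199.6 140. ]
160.5 224.62 4.8 [507.4 194.4 140. ]
162.5 225.25 4.8 [505.8 189.1 140. ]
164.5 225.62 5.0 [504.9 183.8 140. ]
166.5 226.31 5.1 [503.2 178.5 140. ]
168.5 226.69 5.1 [502.3 173.3 140. ]
170.5 227.31 5.1 [500.8 168.  140. ]
172.5 227.62 5.2 [500.1 162.7 140. ]
174.5 228.19 5.1 [498.7 157.5 140. ]
176.5 228.56 5.4 [497.8 152.2 140. ]
178.5 229.25 5.0 [496.1 146.9 140. ]
180.5 229.62 5.2 [495.2 141.7 140. ]
182.5 230.19 4.9 [493.8 136.4 140. ]
184.5 230.5 5.0 [493.  131.2 140. ]
186.5 230.88 4.5 [492.1 125.9 140. ]
[141. 145. 133. 112.  91.  88.  92.  88.  91.] [133. 134. 129. 113.  88.  87.  90.  88.  88.]
clamp [525.2 296.1 156. ]
pA [581.4 352.5  14. ]
pB [571.3 207.7  14. ]
pC [464.6 214.2  14. ]
pD [476.9 362.9  14. ]
gA [ 596.4 -229.6   12. ]
gB [ 583.5 -287.2   12. ]
gC [ 478.6 -263.3   12. ]
gD [ 489.7 -206.3   12. ]
c1 [ 554.2 -250.8   16. ]
c2 [ 520.1 -243.4   16. ]
wtop_l [516.3 253.7 163. ]
end [492.4 120.6 140. ]
```

Run:
```python
from h import *
from scipy.optimize import minimize
ims={n:cv2.imread(f"pics/{n}0.png") for n in("top","side")}
def mask(n,box):
    hsv=cv2.cvtColor(ims[n],cv2.COLOR_BGR2HSV);m=cv2.inRange(hsv,(15,110,60),(35,255,255));o=np.zeros_like(m);l,t,r,b=box;o[t:b,l:r]=m[t:b,l:r];return o
m=mask("top",(128,205,152,236))
S=8;M=cv2.resize(m[200:240,120:160],None,fx=S,fy=S,interpolation=cv2.INTER_LINEAR)>127
def sil(p,n,o):
    x,y,yaw=p;a=np.array([np.sin(yaw),-np.cos(yaw),0]);b=np.array([np.cos(yaw),np.sin(yaw),0]);c=np.array([x,y,.138])
    pts=[pj(n,c+s*.011*a+.025*(np.cos(t)*b+np.sin(t)*np.array([0,0,1]))) for s in(-1,1) for t in np.linspace(0,6.28,40)]
    q=((np.array(pts)-o+.5)*S).astype(np.float32);h=cv2.convexHull(q)
    I=np.zeros(M.shape,np.uint8);cv2.fillConvexPoly(I,np.round(h*16).astype(np.int32),1,shift=4);return I>0
def cost(p):
    I=sil((p[0]/1000,p[1]/1000,p[2]/50),"top",np.array([120,200]));
    return (I^M).sum()/M.sum()
for y0 in(-.25,-.15,-.05):
    r=minimize(cost,[517,254,y0*50],method="Nelder-Mead",options=dict(initial_simplex=[[517,254,y0*50],[520,254,y0*50],[517,257,y0*50],[517,254,y0*50+5]]));print(r.x[:2],r.x[2]/50,r.fun)
# side checks
print("side project: end",pj("side",[.4922,.119,.14]),"cradle corners",[np.round(pj("side",[x/1000,y/1000,.012]),1).tolist() for x,y in((596.4,-229.6),(583.5,-287.2),(478.6,-263.3),(489.7,-206.3))],"wheel",pj("side",[.517,.254,.138]))
for y,x in((.2,.5085),(.16,.4995)): print(pj("side",[x,y,.14]))
im=ims["side"];cv2.imwrite("pics/s1.png",cv2.resize(im[160:260,240:310],(560,800)[:2] if 0 else (420,600),interpolation=cv2.INTER_CUBIC))
```

```text
Traceback (most recent call last):
  File "h.py", line 8, in pj
    c=get_calibration(n);p=np.array(c["R"])@np.array(X)+np.array(c["t"]);q=np.array(c["camera_matrix"])@p;return q[:2]/q[2]
ValueError: time passes only in moves, steps and waits
```

```bash
cat > a.py <<'E'
from h import *
import json
json.dump({n:{k:np.array(v).tolist() for k,v in get_calibration(n).items() if k in("camera_matrix","R","t")} for n in("top","side")},open("cal.json","w"))
print(get_obs()["time"])
E
python3 a.py
sed -i 's/^def bp/import json,os\nCAL=json.load(open("cal.json"))\ndef bp/; s/get_calibration(n)/CAL[n]/g' h.py
cat > b.py <<'E'
from h import *
from scipy.optimize import minimize
ims={n:cv2.imread(f"pics/{n}0.png") for n in("top","side")}
def mask(n,box):
    hsv=cv2.cvtColor(ims[n],cv2.COLOR_BGR2HSV);m=cv2.inRange(hsv,(15,110,60),(35,255,255));o=np.zeros_like(m);l,t,r,b=box;o[t:b,l:r]=m[t:b,l:r];return o
m=mask("top",(128,205,152,236))
S=8;M=cv2.resize(m[200:240,120:160],None,fx=S,fy=S,interpolation=cv2.INTER_LINEAR)>127
def sil(p,n,o):
    x,y,yaw=p;a=np.array([np.sin(yaw),-np.cos(yaw),0]);b=np.array([np.cos(yaw),np.sin(yaw),0]);c=np.array([x,y,.138])
    pts=[pj(n,c+s*.011*a+.025*(np.cos(t)*b+np.sin(t)*np.array([0,0,1]))) for s in(-1,1) for t in np.linspace(0,6.28,40)]
    q=((np.array(pts)-o+.5)*S).astype(np.float32);h=cv2.convexHull(q)
    I=np.zeros(M.shape,np.uint8);cv2.fillConvexPoly(I,np.round(h*16).astype(np.int32),1,shift=4);return I>0
def cost(p):
    I=sil((p[0]/1000,p[1]/1000,p[2]/50),"top",np.array([120,200]));
    return (I^M).sum()/M.sum()
for y0 in(-.25,-.15,-.05):
    r=minimize(cost,[517,254,y0*50],method="Nelder-Mead",options=dict(initial_simplex=[[517,254,y0*50],[520,254,y0*50],[517,257,y0*50],[517,254,y0*50+5]]));print(r.x[:2],r.x[2]/50,r.fun)
print("side project: end",pj("side",[.4922,.119,.14]),"cradle corners",[np.round(pj("side",[x/1000,y/1000,.012]),1).tolist() for x,y in((596.4,-229.6),(583.5,-287.2),(478.6,-263.3),(489.7,-206.3))],"wheel",pj("side",[.517,.254,.138]))
for y,x in((.2,.5085),(.16,.4995)): print(pj("side",[x,y,.14]))
im=ims["side"];cv2.imwrite("pics/s1.png",cv2.resize(im[160:260,240:310],(420,600),interpolation=cv2.INTER_CUBIC))
E
python3 b.py
```

```text
0.7
[519.01029457 254.14076822] -0.07025156752845364 0.27325227963525833
[518.95975291 254.4673925 ] -0.06815687224166184 0.2743920972644377
[519.00987947 254.45728109] -0.07003127519489884 0.27386018237082066
side project: end [291.29451784 220.84990951] cradle corners [[257.2, 178.4], [262.3, 169.0], [293.2, 174.2], [289.9, 184.0]] wheel [278.93719545 265.12023632]
[283.63166529 245.56285989]
[287.99403359 232.90287734]
```

```bash
cat h.py | head -8; ls pics
```

```text
from bench import *
import numpy as np, cv2
import json,os
CAL=json.load(open("cal.json"))
def bp(n,u,v,z):
    c=CAL[n];K=np.array(c["camera_matrix"]);R=np.array(c["R"]);t=np.array(c["t"])
    d=R.T@np.linalg.inv(K)@np.array([u,v,1.]);o=-R.T@t
    return o+d*(z-o[2])/d[2]
s1.png
side0.png
side0b.png
side0c.png
side0d.png
top0.png
top0b.png
top0c.png
top0d.png
```

View pics/s1.png

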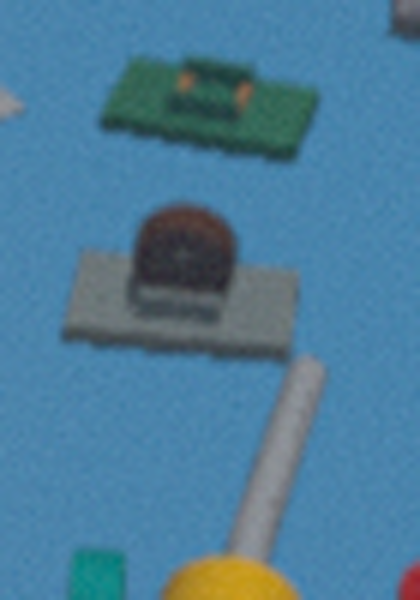

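```bash
cat > c.py <<'E'
exec(open("b.py").read().split("for y0")[0].replace('(15,110,60),(35,255,255)','(10,70,20),(40,255,255)'))
k=np.ones((5,5),np.uint8)
M0=M.copy()
cnt,_=cv2.findContours(M.astype(np.uint8),cv2.RETR_EXTERNAL,cv2.CHAIN_APPROX_NONE);c=max(cnt,key=cv2.contourArea);I=np.zeros(M.shape,np.uint8);cv2.fillConvexPoly(I,cv2.convexHull(c),1);M=I>0
for y0 in(-.25,-.15,-.05):
    r=minimize(cost,[517,254,y0*50],method="Nelder-Mead",options=dict(initial_simplex=[[517,254,y0*50],[520,254,y0*50],[517,257,y0*50],[517,254,y0*50+5]]));print(r.x[:2],r.x[2]/50,r.fun)
B=sil((r.x[0]/1000,r.x[1]/1000,r.x[2]/50),"top",np.array([120,200]))
base=cv2.resize(ims["top"][200:240,120:160],None,fx=S,fy=S,interpolation=cv2.INTER_CUBIC)
for A,col in((M,(0,0,255)),(B,(255,255,255))):
    cs,_=cv2.findContours(A.astype(np.uint8),cv2.RETR_EXTERNAL,cv2.CHAIN_APPROX_NONE);cv2.drawContours(base,cs,-1,col,1)
cv2.imwrite("pics/fit.png",cv2.resize(base,(600,600)))
E
python3 c.py
```

```text
[518.48128758 253.90877672] -0.06680889079997909 0.09516666666666666
[518.4921681  253.94933805] -0.06717343454195276 0.09527777777777778
[518.58230804 254.05935534] -0.044808486252089275 0.09522222222222222
```

View pics/fit.png

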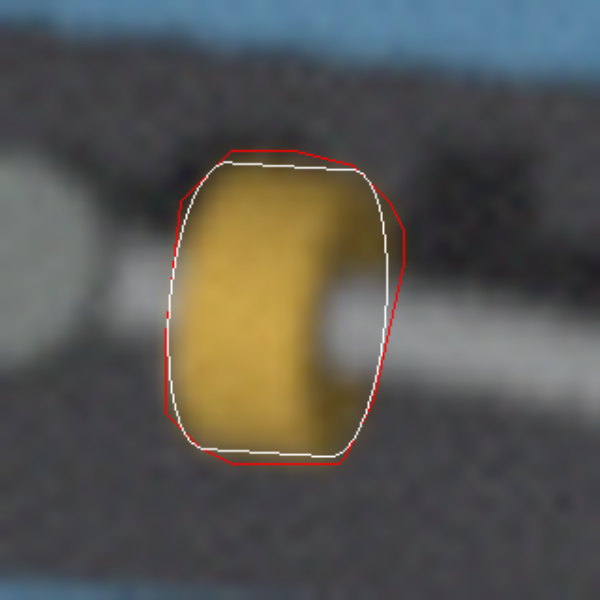

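>>> jog_arm(moves=[[0,0,-0.1212,20,-50,0,94],[0,0,-0.1212,20,-50,0,94],[0,0,-0.1212,20,-50,0,94],[0,0,-0.1212,20,-50,0,94],[0,0,-0.1212,20,-50,0,94],[0,0,-0.1212,39,-4,0,94],[0,0,-0.1212,39,-4,0,94],[0,0,-0.1212,39,-4,0,94],[0,0,-0.1212,39,-4,0,94],[0,0,-0.1212,39,-4,0,94],[0,0,-0.1212,39,-4,0,94],[0,0,-0.1212,39,-4,0,94]])

```text
time: 2.2
tool_pos: [0.5193, 0.2523, 0.3027]
ee_rot: [-3.141, -0.0, -0.155]
wrist_force: [0.5, 0.3, 0.1]
width: 0.0938
```

>>> jog_arm(moves=[[0,0,0,-1,1.5,-20,94],[0,0,0,0,0,-25,94],[0,0,0,0,0,-25,94],[0,0,0,0,0,-16,94],[0,0,0,0,0,0,70],[0,0,0,0,0,0,60]])

```text
time: 2.95
tool_pos: [0.5174, 0.2543, 0.2179]
ee_rot: [-3.141, -0.002, -0.15]
wrist_force: [-0.6, -0.1, -0.6]
width: 0.0777
```

```bash
python3 -c "
from h import *
save('side','s2',(230,200,310,300),6);save('top','t2',(90,170,210,270),6)
print(get_obs()['wrist_force'],get_obs()['width'],get_obs()['tool_pos'])"
```

```text
[-0.8421303   0.28605343  0.81230652] 0.06911693040529263 [0.51756209 0.25430513 0.21827787]
```

View pics/s2.png

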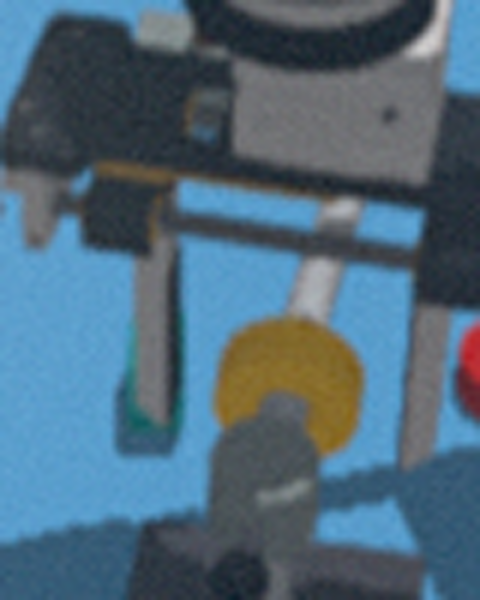

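View pics/t2.png

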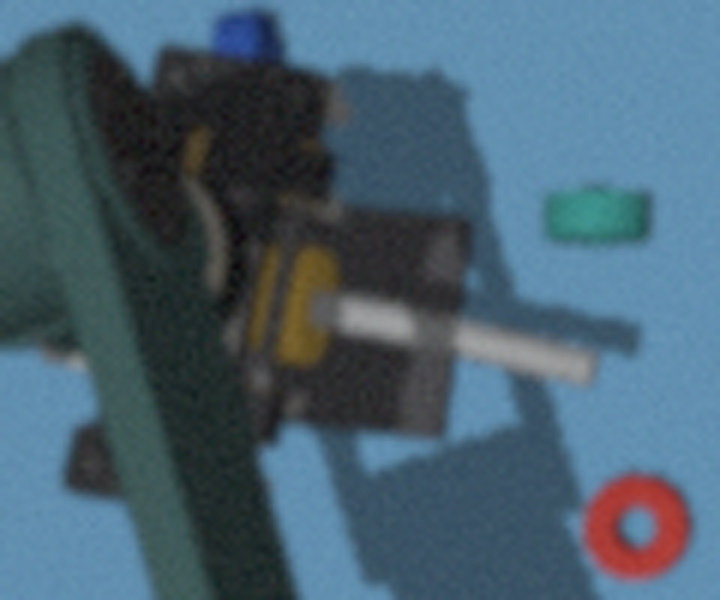

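>>> jog_arm(moves=[[0,0,0,0,0,-2,58],[0,0,0,0,0,0,55],[0,0,0,0,0,0,55]])

```text
time: 3.42
tool_pos: [0.517, 0.254, 0.2148]
ee_rot: [-3.142, -0.0, -0.15]
wrist_force: [-0.6, -0.3, 0.2]
width: 0.055
```

>>> jog_arm(moves=[[0,0,0,0,0,0,52],[0,0,0,0,0,0,50]])

```text
time: 3.68
tool_pos: [0.5171, 0.2541, 0.2147]
ee_rot: [-3.142, -0.0, -0.15]
wrist_force: [-0.6, -0.6, 0.2]
width: 0.0506
```

>>> jog_arm(moves=[[0,0,0,0,0,0,48]])

```text
time: 3.8
tool_pos: [0.5171, 0.254, 0.2147]
ee_rot: [-3.142, -0.0, -0.15]
wrist_force: [0.3, 0.0, -0.1]
width: 0.0501
```

>>> jog_arm(moves=[[0,0,0,0,0,0,40],[0,0,0,0,0,0,40]])

```text
time: 4.05
tool_pos: [0.5171, 0.254, 0.2147]
ee_rot: [-3.142, -0.0, -0.15]
wrist_force: [1.4, -0.6, -0.2]
width: 0.0502
```

>>> jog_arm(moves=[[0,0,0,0,0,1,40],[0,0,0,0,0,1,40],[0,0,0,0,0,0,40]])

```text
time: 4.42
tool_pos: [0.517, 0.2541, 0.2168]
ee_rot: [3.142, -0.0, -0.15]
wrist_force: [-0.6, 0.2, -0.6]
width: 0.05
```

>>> jog_arm(moves=[[0,0,0,1,0,0,40],[0,0,0,0,0,0,40]])

```text
time: 4.68
tool_pos: [0.5181, 0.254, 0.2167]
ee_rot: [3.142, -0.0, -0.15]
wrist_force: [-0.1, -0.1, -1.6]
width: 0.0501
```

>>> jog_arm(moves=[[0,0,0,0.5,0,0,40],[0,0,0,0,0,0,40]])

```text
time: 4.92
tool_pos: [0.5185, 0.254, 0.2167]
ee_rot: [3.142, -0.0, -0.15]
wrist_force: [-0.0, 1.0, -0.7]
width: 0.0499
```

>>> jog_arm(moves=[[0,0,0,0.3,0,0,40],[0,0,0,0,0,0,40]])

```text
time: 5.18
tool_pos: [0.5188, 0.254, 0.2167]
ee_rot: [3.142, -0.0, -0.15]
wrist_force: [-0.6, 0.5, -0.5]
width: 0.0502
```

>>> jog_arm(moves=[[0,0,0,0.4,0,0,40],[0,0,0,0,0,0,40]])

```text
time: 5.42
tool_pos: [0.5191, 0.2541, 0.2166]
ee_rot: [3.141, 0.0, -0.15]
wrist_force: [0.1, 0.3, -0.1]
width: 0.0501
```

>>> jog_arm(moves=[[0,0,0,0.4,0,0,40],[0,0,0,0,0,0,40]])

```text
time: 5.68
tool_pos: [0.5192, 0.2541, 0.2166]
ee_rot: [3.141, 0.001, -0.15]
wrist_force: [-2.3, 0.4, -0.1]
width: 0.0502
```

>>> jog_arm(moves=[[0,0,0,-1.5,0,0,40],[0,0,0,-1.6,0,0,40],[0,0,0,0,0,0,40]])

```text
time: 6.05
tool_pos: [0.5166, 0.254, 0.2168]
ee_rot: [-3.141, -0.001, -0.15]
wrist_force: [0.1, 0.0, -0.6]
width: 0.0499
```

>>> jog_arm(moves=[[0,0,0,-0.4,0,0,40],[0,0,0,0,0,0,40]])

```text
time: 6.3
tool_pos: [0.5162, 0.254, 0.2167]
ee_rot: [-3.142, -0.0, -0.15]
wrist_force: [0.7, 0.8, -0.9]
width: 0.0504
```

>>> jog_arm(moves=[[0,0,0,-0.4,0,0,40],[0,0,0,0,0,0,40]])

```text
time: 6.55
tool_pos: [0.5157, 0.254, 0.2167]
ee_rot: [3.142, -0.0, -0.15]
wrist_force: [0.6, -0.4, -0.8]
width: 0.0499
```

>>> jog_arm(moves=[[0,0,0,-0.4,0,0,40],[0,0,0,0,0,0,40]])

```text
time: 6.8
tool_pos: [0.5156, 0.254, 0.2168]
ee_rot: [-3.141, -0.001, -0.151]
wrist_force: [0.6, -0.1, -0.9]
width: 0.0501
```

>>> jog_arm(moves=[[0,0,0,-0.4,0,0,40],[0,0,0,0,0,0,40]])

```text
time: 7.05
tool_pos: [0.5154, 0.254, 0.2168]
ee_rot: [-3.141, -0.002, -0.151]
wrist_force: [3.7, -0.2, -1.6]
width: 0.0498
```

>>> jog_arm(moves=[[0,0,0,-0.4,0,0,40],[0,0,0,0,0,0,40]])

```text
time: 7.3
tool_pos: [0.5153, 0.254, 0.2169]
ee_rot: [-3.141, -0.002, -0.151]
wrist_force: [5.6, -0.3, -2.2]
width: 0.0503
```

>>> jog_arm(moves=[[0,0,0,1.4,0,0,40],[0,0,0,1.4,0,0,40],[0,0,0,0,0,1,40],[0,0,0,0,0,0,40]])

```text
time: 7.8
tool_pos: [0.517, 0.2541, 0.2177]
ee_rot: [3.141, 0.001, -0.15]
wrist_force: [-0.0, 0.2, -0.5]
width: 0.05
```

>>> jog_arm(moves=[[0,0,0,0,0,0.5,40],[0,0,0,0,0,0,40]])

```text
time: 8.05
tool_pos: [0.5172, 0.2541, 0.2182]
ee_rot: [3.142, 0.0, -0.15]
wrist_force: [0.2, -0.8, -0.9]
width: 0.0501
```

>>> jog_arm(moves=[[0,0,0,0,0,0.4,40],[0,0,0,0,0,0,40]])

```text
time: 8.3
tool_pos: [0.5173, 0.2541, 0.2186]
ee_rot: [-3.142, -0.0, -0.15]
wrist_force: [0.7, -0.2, -0.3]
width: 0.0504
```

>>> jog_arm(moves=[[0,0,0,0,0,0.4,40],[0,0,0,0,0,0,40]])

```text
time: 8.55
tool_pos: [0.5173, 0.254, 0.2188]
ee_rot: [3.141, 0.0, -0.15]
wrist_force: [1.4, -0.4, -1.4]
width: 0.0503
```

>>> jog_arm(moves=[[0,0,0,0,0,-1.2,40],[0,0,0,0,0,-1.1,40],[0,0,0,-0.47,-3,0,40],[0,0,0,-0.47,-3,0,40],[0,0,0,-0.47,-3,0,40],[0,0,0,-0.47,-3,0,40],[0,0,0,0,0,0,40]])

```text
time: 9.43
tool_pos: [0.5154, 0.2418, 0.2168]
ee_rot: [-3.142, -0.0, -0.151]
wrist_force: [-0.3, 0.7, -0.8]
width: 0.0498
```

>>> jog_arm(moves=[[0,0,0,-0.47,-3,0,40],[0,0,0,-0.47,-3,0,40],[0,0,0,-0.47,-3,0,40],[0,0,0,-0.47,-3,0,40]])

```text
time: 9.93
tool_pos: [0.5135, 0.2298, 0.2167]
ee_rot: [-3.142, -0.0, -0.15]
wrist_force: [-1.2, 0.6, 0.6]
width: 0.0498
```

>>> jog_arm(moves=[[0,0,0,-0.47,-3,0,40],[0,0,0,-0.47,-3,0,40],[0,0,-0.01,-0.47,-3,0,40],[0,0,-0.01,-0.5,-3,0,40]])

```text
time: 10.42
tool_pos: [0.5116, 0.2179, 0.2167]
ee_rot: [3.142, -0.0, -0.171]
wrist_force: [-0.3, -0.1, -0.3]
width: 0.0499
```

>>> jog_arm(moves=[[0,0,-0.01,-0.5,-3,0,40],[0,0,-0.01,-0.55,-3,0,40]])

```text
time: 10.68
tool_pos: [0.5106, 0.2118, 0.2167]
ee_rot: [-3.142, -0.0, -0.191]
wrist_force: [0.5, 0.3, -0.9]
width: 0.0498
```

>>> jog_arm(moves=[[0,0,-0.01,-0.6,-3,0,40],[0,0,-0.01,-0.66,-3,0,40]])

```text
time: 10.92
tool_pos: [0.5093, 0.2059, 0.2167]
ee_rot: [-3.142, -0.0, -0.211]
wrist_force: [0.2, 0.3, -0.5]
width: 0.0503
```

>>> jog_arm(moves=[[0,0,-0.006,-0.66,-3,0,40],[0,0,0,-0.66,-3,0,40],[0,0,0,-0.66,-3,0,40],[0,0,0,-0.66,-3,0,40]])

```text
time: 11.42
tool_pos: [0.5066, 0.1939, 0.2167]
ee_rot: [3.142, -0.0, -0.216]
wrist_force: [-0.7, 0.0, -0.6]
width: 0.0502
```

>>> jog_arm(moves=[[0,0,0,-0.66,-3,0,40],[0,0,0,-0.66,-3,0,40],[0,0,0,-0.66,-3,0,40],[0,0,0,-0.66,-3,0,40]])

```text
time: 11.92
tool_pos: [0.504, 0.1818, 0.2167]
ee_rot: [-3.142, -0.0, -0.216]
wrist_force: [-0.6, -0.2, -0.9]
width: 0.05
```

>>> jog_arm(moves=[[0,0,0,-0.66,-3,0,40],[0,0,0,-0.66,-3,0,40],[0,0,0,-0.66,-3,0,40],[0,0,0,0,0,0,40]])

```text
time: 12.42
tool_pos: [0.502, 0.1728, 0.2167]
ee_rot: [-3.142, -0.0, -0.217]
wrist_force: [-0.2, -0.1, -0.0]
width: 0.0499
```

>>> jog_arm(moves=[[0,0,0,-0.66,-3,0,40],[0,0,0,-0.66,-3,0,40],[0,0,0,-0.66,-3,0,40],[0,0,0,-0.66,-3,0,40],[0,0,0,-0.66,-3,0,40]])

```text
time: 13.05
tool_pos: [0.4987, 0.1578, 0.2167]
ee_rot: [3.142, -0.0, -0.216]
wrist_force: [0.2, -0.6, -1.2]
width: 0.0499
```

>>> jog_arm(moves=[[0,0,0,-0.66,-3,0,40],[0,0,0,-0.66,-3,0,40],[0,0,0,-0.66,-3,0,40],[0,0,0,-0.66,-3,0,40],[0,0,0,-0.66,-3,0,40]])

```text
time: 13.68
tool_pos: [0.4954, 0.1428, 0.2167]
ee_rot: [3.142, -0.0, -0.216]
wrist_force: [0.4, 0.7, -0.3]
width: 0.0501
```

>>> jog_arm(moves=[[0,0,0,-0.66,-3,0,40],[0,0,0,-0.66,-3,0,40],[0,0,0,-0.66,-3,0,40],[0,0,0,-0.66,-3,0,40],[0,0,0,-0.66,-3,0,40]])

```text
time: 14.3
tool_pos: [0.4921, 0.1278, 0.2167]
ee_rot: [3.142, -0.0, -0.216]
wrist_force: [0.2, -0.4, -0.3]
width: 0.05
```

>>> jog_arm(moves=[[0,0,0,-0.66,-3,0,40],[0,0,0,-0.66,-3,0,40],[0,0,0,-0.66,-3,0,40],[0,0,0,-0.66,-3,0,40],[0,0,0,-0.66,-3,0,40]])

```text
time: 14.92
tool_pos: [0.4888, 0.1129, 0.2167]
ee_rot: [-3.142, -0.0, -0.216]
wrist_force: [-0.7, 0.1, -1.3]
width: 0.0499
```

>>> jog_arm(moves=[[0,0,0,-0.66,-3,0,40],[0,0,0,-0.66,-3,0,40],[0,0,0,-0.66,-3,0,40],[0,0,0,-0.66,-3,0,40],[0,0,0,-0.66,-3,0,40],[0,0,0,-0.66,-3,0,40],[0,0,0,-0.66,-3,0,40],[0,0,0,0,0,0,40]])

```text
time: 15.92
tool_pos: [0.4842, 0.0918, 0.2167]
ee_rot: [3.142, -0.0, -0.217]
wrist_force: [-0.2, 0.4, -0.2]
width: 0.05
```

```bash
python3 -c "
from h import *
save('side','s3',(230,160,330,280),5);save('top','t3',(110,170,260,270),5)
print(get_obs()['wrist_force'],get_obs()['width'],get_obs()['tool_pos'])"
```

```text
[ 0.19079261 -0.05659365 -0.58387085] 0.05001626672182203 [0.48424946 0.0920364  0.21670186]
```

View pics/s3.png

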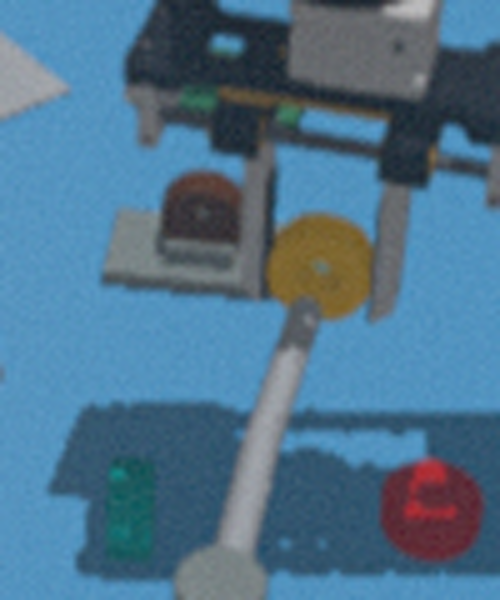

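View pics/t3.png

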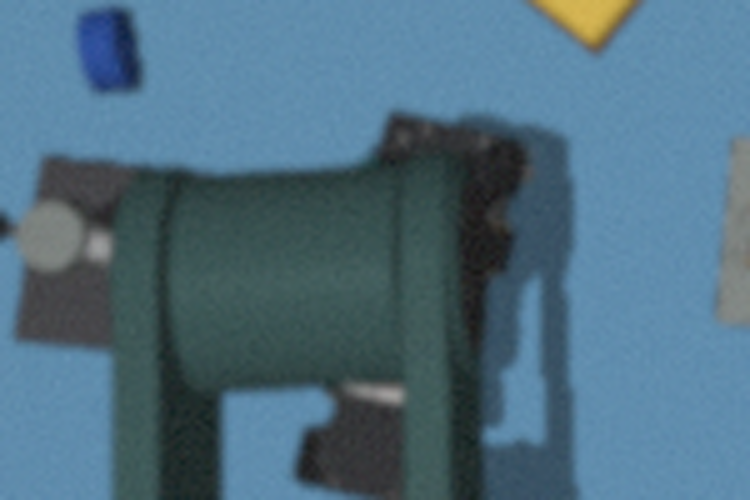

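>>> jog_arm(moves=[[0,0,0,2.6,-17,0,40],[0,0,0,5.3,-34,0,40],[0,0,0,5.3,-34,0,40],[0,0,0,5.3,-34,0,40],[0,0,0,5.3,-34,0,40],[0,0,0,5.3,-34,0,40],[0,0,0,5.3,-34,0,40],[0,0,0,5.3,-34,0,40],[0,0,0,5.3,-34,0,40],[0,0,0,5.3,-34,0,40],[0,0,0,2.6,-16,0,40],[0,0,0,0,0,0,40]])

```text
time: 17.52
tool_pos: [0.5369, -0.2479, 0.2164]
ee_rot: [-3.141, 0.001, -0.218]
wrist_force: [-0.5, 0.7, -0.7]
width: 0.0502
```

>>> jog_arm(moves=[[0,0,0,0,0.5,-15,40],[0,0,0,0,0.5,-20,40],[0,0,0,0,0,-20,40],[0,0,0,0,0,-15,40],[0,0,0,0,0,0,40]])

```text
time: 18.15
tool_pos: [0.5363, -0.2446, 0.1446]
ee_rot: [-3.14, 0.004, -0.215]
wrist_force: [-0.2, 0.6, -1.2]
width: 0.0497
```

```bash
python3 -c "
from h import *
save('side','s4',(235,130,315,210),7);save('top','t4',(280,170,380,260),6)
o=get_obs();print(o['wrist_force'],o['width'],o['tool_pos'])
T=o['tool_pos']
c=np.array([T[0],T[1],T[2]-.07675]);yaw=-.218
a=np.array([np.sin(-yaw),np.cos(yaw),0])
for s in(-1,1): print('wheel face centre pred side px',pj('side',c+s*.011*a),'top',pj('top',c+s*.011*a))
"
```

```text
[ 0.03815698 -0.07265036 -1.14573607] 0.049890636983771504 [ 0.53734739 -0.24561062  0.14699625]
wheel face centre pred side px [276.81335333 159.74107267] top [329.24013814 218.8300808 ]
wheel face centre pred side px [275.11038306 163.24650215] top [321.49972044 217.0112191 ]
```

View pics/s4.png

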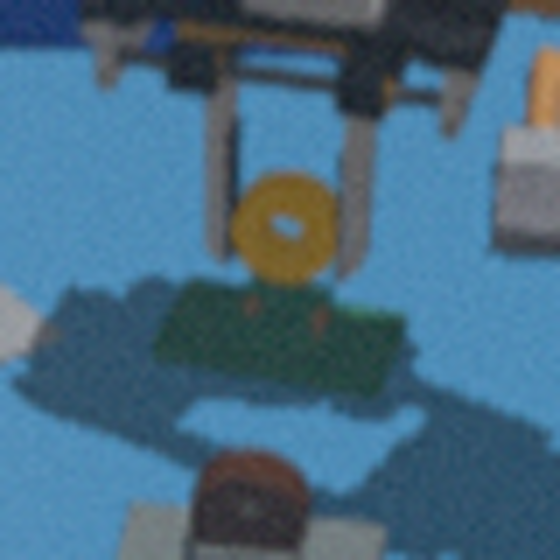

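View pics/t4.png

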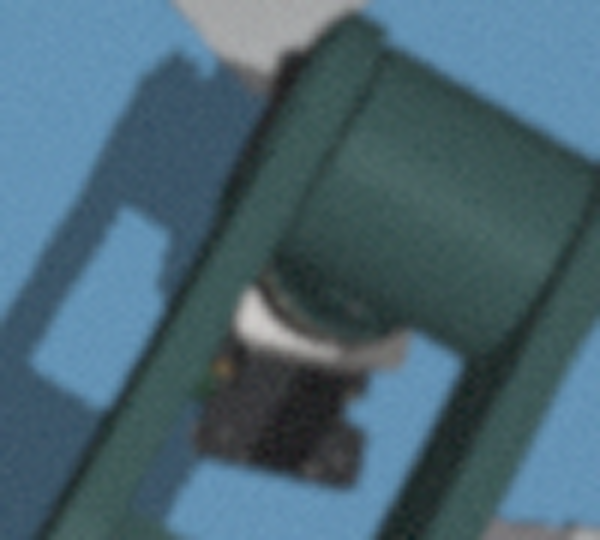

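>>> jog_arm(moves=[[0,0,0,0,0,-4,40],[0,0,0,0,0,-4,40],[0,0,0,0,0,-4,40],[0,0,0,0,0,-3,40],[0,0,0,0,0,0,40],[0,0,0,0,0,0,40]])

```text
time: 19.0
tool_pos: [0.5372, -0.246, 0.1318]
ee_rot: [3.142, -0.0, -0.216]
wrist_force: [0.7, -0.2, -0.1]
width: 0.05
```

```bash
python3 -c "
from h import *
save('side','s5',(245,145,305,195),10)
o=get_obs();print(o['wrist_force'],o['width'],o['tool_pos'],o['ee_rot'])
"
```

```text
[-0.11162537  0.19547844 -0.15566916] 0.050134784243117694 [ 0.5372407  -0.2460356   0.13186137] [ 3.14145085e+00 -3.97525269e-04 -2.16412804e-01]
```

View pics/s5.png

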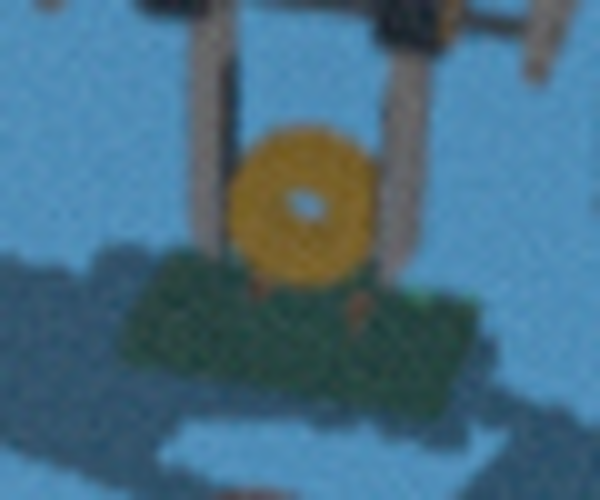

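>>> jog_arm(moves=[[0,0,0,-0.2,-0.8,-1,40],[0,0,0,0,0,-2,40],[0,0,0,0,0,-2,40],[0,0,0,0,0,-2,40],[0,0,0,0,0,0,40]])

```text
time: 19.68
tool_pos: [0.5368, -0.2467, 0.1244]
ee_rot: [-3.141, 0.001, -0.216]
wrist_force: [-0.4, 0.6, 0.1]
width: 0.0501
```

>>> jog_arm(moves=[[0,0,0,0,0,-2,40],[0,0,0,0,0,-2,40],[0,0,0,0,0,-2,40],[0,0,0,0,0,0,40]])

```text
time: 20.18
tool_pos: [0.5368, -0.2467, 0.1184]
ee_rot: [-3.141, 0.0, -0.216]
wrist_force: [-0.2, -0.1, -1.1]
width: 0.0502
```

>>> jog_arm(moves=[[0,0,0,0,0,-1,40],[0,0,0,0,0,-1,40],[0,0,0,0,0,0,40]])

```text
time: 20.55
tool_pos: [0.5369, -0.2467, 0.1166]
ee_rot: [-3.142, 0.0, -0.216]
wrist_force: [0.0, -0.2, -1.2]
width: 0.0496
```

>>> jog_arm(moves=[[0,0,0,0,0,-0.7,40],[0,0,0,0,0,-0.7,40],[0,0,0,0,0,0,40]])

```text
time: 20.92
tool_pos: [0.5369, -0.2467, 0.1152]
ee_rot: [-3.142, 0.0, -0.216]
wrist_force: [-0.3, 0.7, -1.0]
width: 0.0502
```

>>> jog_arm(moves=[[0,0,0,0,0,-0.5,40],[0,0,0,0,0,0,40]])

```text
time: 21.18
tool_pos: [0.5369, -0.2468, 0.1148]
ee_rot: [-3.142, -0.0, -0.216]
wrist_force: [-0.4, 0.3, -1.3]
width: 0.0504
```

>>> jog_arm(moves=[[0,0,0,0,0,-0.5,40],[0,0,0,0,0,0,40]])

```text
time: 21.42
tool_pos: [0.5369, -0.2467, 0.1143]
ee_rot: [-3.142, -0.0, -0.216]
wrist_force: [0.3, -0.3, -0.1]
width: 0.05
```

>>> jog_arm(moves=[[0,0,0,0,0,-0.3,40],[0,0,0,0,0,0,40]])

```text
time: 21.68
tool_pos: [0.5369, -0.2467, 0.1139]
ee_rot: [-3.142, 0.0, -0.216]
wrist_force: [0.4, 0.1, -0.4]
width: 0.0501
```

>>> jog_arm(moves=[[0,0,0,0,0,-0.3,40],[0,0,0,0,0,0,40]])

```text
time: 21.92
tool_pos: [0.5369, -0.2467, 0.1137]
ee_rot: [-3.142, -0.0, -0.216]
wrist_force: [0.8, 0.8, -0.7]
width: 0.0502
```

>>> jog_arm(moves=[[0,0,0,0,0,-0.3,40],[0,0,0,0,0,0,40]])

```text
time: 22.18
tool_pos: [0.5369, -0.2467, 0.1134]
ee_rot: [3.142, -0.0, -0.216]
wrist_force: [0.2, 0.3, -0.5]
width: 0.0502
```

>>> jog_arm(moves=[[0,0,0,0,0,-0.3,40],[0,0,0,0,0,0,40]])

```text
time: 22.42
tool_pos: [0.537, -0.2468, 0.1132]
ee_rot: [3.142, -0.0, -0.216]
wrist_force: [1.4, -0.4, 0.4]
width: 0.0501
```

>>> jog_arm(moves=[[0,0,0,0,0,-0.3,40],[0,0,0,0,0,0,40]])

```text
time: 22.68
tool_pos: [0.537, -0.2468, 0.1131]
ee_rot: [3.142, -0.0, -0.216]
wrist_force: [-1.1, 0.6, 1.2]
width: 0.0498
```

>>> jog_arm(moves=[[0,0,0,0,0,0,50],[0,0,0,0,0,0,51],[0,0,0,0,0,0,52],[0,0,0,0,0,0,54],[0,0,0,0,0,0,58],[0,0,0,0,0,0,64],[0,0,0,0,0,0,64]])

```text
time: 23.55
tool_pos: [0.5369, -0.2467, 0.1127]
ee_rot: [-3.142, -0.0, -0.216]
wrist_force: [0.5, 0.3, 0.5]
width: 0.064
```

```bash
python3 -c "
from h import *
save('side','s6',(245,145,305,195),10)
o=get_obs();print(o['wrist_force'],o['width'],o['tool_pos'],o['ee_rot'])
"
```

```text
[ 0.03931005 -0.0352235  -0.08988924] 0.06401207013686395 [ 0.53694477 -0.24675862  0.11280185] [ 3.14156747e+00 -7.44240229e-05 -2.16377068e-01]
```

View pics/s6.png

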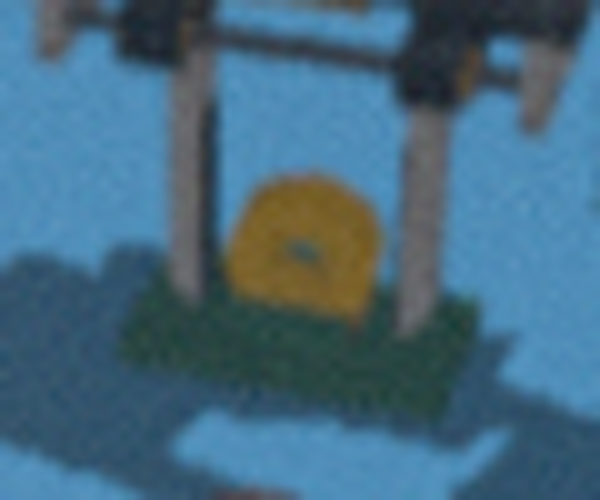

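>>> jog_arm(moves=[[0,0,0,0,0,3,70],[0,0,0,0,0,6,70],[0,0,0,0,0,12,70],[0,0,0,0,0,20,70],[0,0,0,0,0,30,70],[0,0,0,0,0,30,70],[0,0,0,-30,0,30,70],[0,0,0,-40,10,10,70],[0,0,0,-40,10,0,70],[0,0,0,-40,0,0,70],[0,0,0,-30,0,0,70],[0,0,0,0,0,0,70]])

```text
time: 25.1
tool_pos: [0.3559, -0.2268, 0.2551]
ee_rot: [3.14, -0.003, -0.218]
wrist_force: [-0.1, 0.3, -0.1]
width: 0.0697
```

```bash
python3 -c "
from h import *
save('side','s7',(245,145,305,195),10);save('top','t7',(240,170,360,260),6)
o=get_obs();print(o['time'],o['wrist_force'],o['tool_pos'])
a=cv2.imread('pics/t7.png');b=cv2.imread('pics/s7.png');cv2.imwrite('pics/f7.png',np.vstack([cv2.resize(cv2.imread('pics/t7_full.png'),(400,300)),cv2.resize(cv2.imread('pics/s7_full.png'),(400,300))]))
"
```

```text
25.2 [0.36917356 0.9163015  0.14204098] [ 0.35743183 -0.2269164   0.25478343]
```

View pics/s7.png

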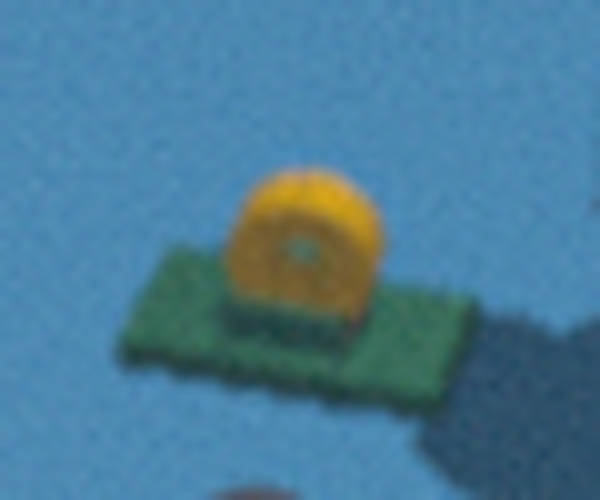

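View pics/t7.png

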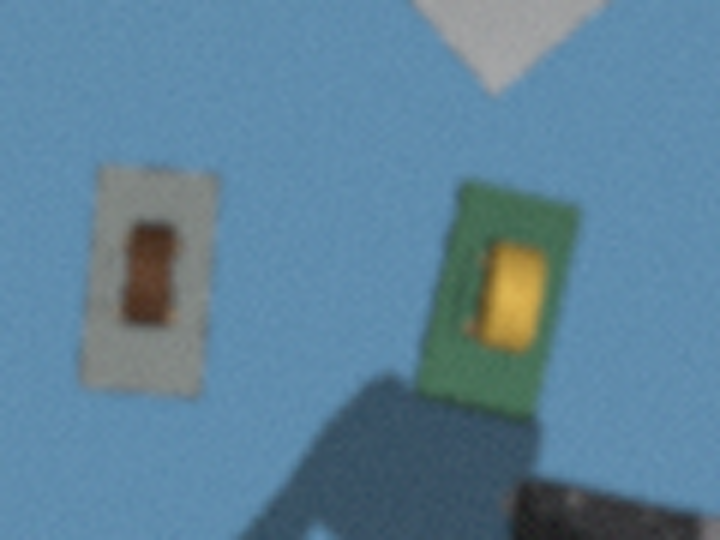

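View pics/f7.png

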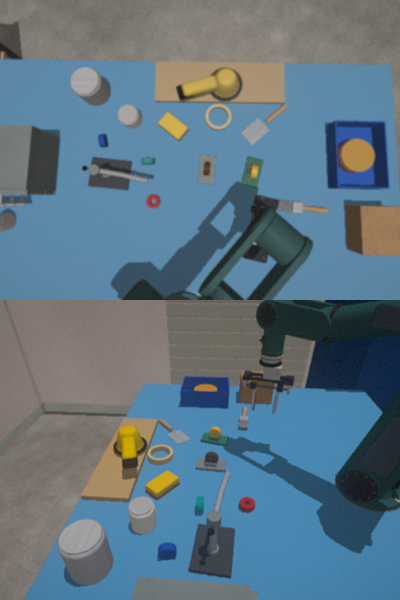

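```bash
cat > d.py <<'E'
from h import *
im=cv2.imread('pics/t7_full.png');hsv=cv2.cvtColor(im,cv2.COLOR_BGR2HSV)
x0,y0=305,195;S=12
base=cv2.resize(im[y0:y0+50,x0:x0+45],None,fx=S,fy=S,interpolation=cv2.INTER_CUBIC)
def draw(c,yaw,tilt,col):
    a=np.array([-np.sin(yaw)*np.cos(tilt),np.cos(yaw)*np.cos(tilt),np.sin(tilt)]);b=np.array([np.cos(yaw),np.sin(yaw),0]);k=np.cross(a,b)
    for s in(-1,1):
        q=np.array([pj("top",c+s*.011*a+.025*(np.cos(t)*b+np.sin(t)*k)) for t in np.linspace(0,6.28,60)])
        q=(q-[x0,y0]+.5)*S;cv2.polylines(base,[q.round().astype(np.int32)],True,col,1)
draw(np.array([.537,-.247,.037]),-.218,0,(255,255,255))
cv2.imwrite('pics/fit2.png',base)
E
python3 d.py
```

```text
(no output)
```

View pics/fit2.png

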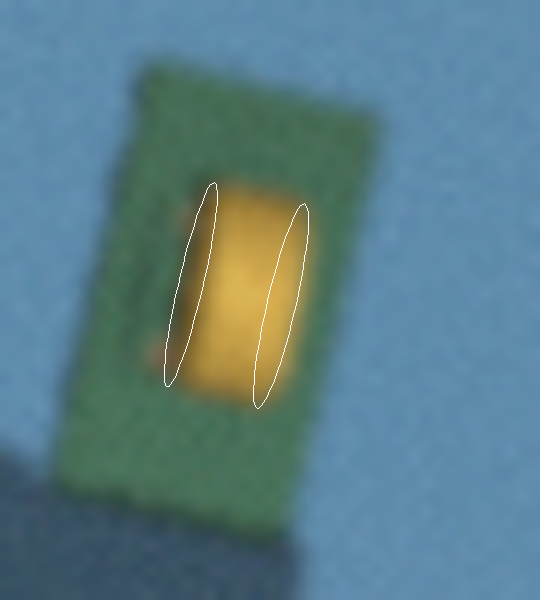

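```bash
cat > e.py <<'E'
from h import *
from scipy.optimize import minimize
S=8
def prep(n,o,w,h):
    im=cv2.imread(f'pics/{n}7_full.png');hsv=cv2.cvtColor(im,cv2.COLOR_BGR2HSV)
    m=cv2.inRange(hsv,(12,110,50),(38,255,255))[o[1]:o[1]+h,o[0]:o[0]+w]
    f=cv2.resize(m,None,fx=S,fy=S,interpolation=cv2.INTER_LINEAR)>127
    cnt,_=cv2.findContours(f.astype(np.uint8),cv2.RETR_EXTERNAL,cv2.CHAIN_APPROX_NONE);c=max(cnt,key=cv2.contourArea);I=np.zeros(f.shape,np.uint8);cv2.fillPoly(I,[c],1);return I>0
D={"top":(prep('t',(305,195),45,50),(305,195)),"side":(prep('s',(255,150),40,40),(255,150))}
def sil(p,n):
    M,o=D[n];x,y,z,yaw,tilt=p
    a=np.array([-np.sin(yaw)*np.cos(tilt),np.cos(yaw)*np.cos(tilt),np.sin(tilt)]);b=np.array([np.cos(yaw),np.sin(yaw),0]);k=np.cross(a,b);c=np.array([x,y,z])
    q=np.array([pj(n,c+s*.011*a+.025*(np.cos(t)*b+np.sin(t)*k)) for s in(-1,1) for t in np.linspace(0,6.28,40)])
    q=((q-o+.5)*S).astype(np.float32);I=np.zeros(M.shape,np.uint8);cv2.fillConvexPoly(I,np.round(cv2.convexHull(q)*16).astype(np.int32),1,shift=4);return I>0
def cost(q,tilt=0):
    p=(q[0]/1000,q[1]/1000,.037,q[2]/50,tilt if len(q)<4 else q[3]/50)
    c=(sil(p,"top")^D["top"][0]).sum()/D["top"][0].sum()
    return c
for t in(-.15,-.08,0,.08,.15):
    x0=[537,-248,-8];r=minimize(cost,x0,args=(t,),method="Nelder-Mead",options=dict(initial_simplex=[x0,[540,-248,-8],[537,-251,-8],[537,-248,-2]]));print(t,r.x[:2],r.x[2]/50,round(r.fun,3))
E
python3 e.py
```

```text
-0.15 [ 536.78032814 -248.89975189] -0.26018388251685237 0.176
-0.08 [ 537.06367917 -248.44223337] -0.13853335128537872 0.134
0 [ 536.99411749 -248.40612365] -0.17874895110384925 0.101
0.08 [ 537.10192527 -247.88139266] -0.2234242157853378 0.181
0.15 [ 537.19915916 -247.76807889] -0.2807846489816971 0.263
```

```bash
python3 -c "
from bench import *
print(get_obs()['time'],get_obs()['qvel'].round(4));print(close_job())"
```

```text
25.2 [ 0.0109  0.0256 -0.0104 -0.0021  0.0022 -0.0034]
the job is handed in; nothing more can be done
None
```

The yellow wheel is off the rod and standing in the green cradle's slot, released. I handed the job in at 25.2 s of the 72 s allowed.

**What I did:** I gripped the wheel across its rim and felt for the rod sideways and upward to centre the bore on it. Then I slid it along the bent rod and off the open end.

**Force on the bore:** The slide-out readings, taken every 2 to 5 rows, stayed near 1 N. The highest reading was about 6 N, during the sideways feeling before the slide.

**Setting down:** The wheel touched the slab 0.6 mm below the height I expected, at about 1–2 N, and I opened the fingers slowly.

**Last checks:**
- **Upright:** The wheel stands upright in the slot, and the fit to the final top picture was best with no tilt.
- **Position:** It is about 1.4 mm off the slot's middle along the bore axis and about 2° off in turn. The fit is rough, matching the visible outline to about 10%, and the slot has 3.5 mm of play each side.
- **Everything else:** By eye, the other items look unmoved in the final pictures. The arm is clear of everything and was still settling slightly at hand-in.

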